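# Ready the board test fixture: bar across, sprung cover held at the pointer

### The job

Get the board test fixture ready for probing: lay the loose square aluminium bar across the two notched supports in front, over the circuit board, down in both notches with both ends sticking out about equally, and let go of it while the cover is still shut. Then take the handle of the sprung cover, lift the cover until its side edge lines up with the pointer on the quadrant beside it, and finish while still holding it steady there with the gripper, because the spring shuts it if released. Do not shift the pointer, and leave the screwdriver, the bottle and the wheel where they are.

Things in the scene. Friction and masses are not known exactly. Their poses are not given: they have to be found in the camera images.
- fixture: Test fixture fixed on the bench: grey base plate 270 (x) x 190 (y) x 20 mm; circuit board on its front half (parts up to 36 mm above bench), grey housing 130 x 140 mm behind (x -5 to 125 mm), top 65 mm above bench. Origin: on the bench, 5 mm in front of the plate's middle; x from front (board) to rear (hinge), y along the hinge, z up. Position and yaw vary.
- bar_seat (a point): Midway between the two notch floors, 50 mm above the bench, 85 mm in front of fixture; axes as the fixture's. The two steel supports (12 mm thick) stand 70 mm to either side in y. Notches open upwards, 18 mm wide in x at the floor, flaring to about 32 mm at the top, 16 mm deep. The seated bar's origin comes here, its length along y. The housing's front is 80 mm behind.
- bar: Loose square aluminium bar, 180 x 14 x 14 mm, 75 to 125 g, lying flat on the bench beside the fixture, on the left or the right. Origin: centre of its underside; x along its length, z up.
- cover (a joint): Angle of the sprung cover (aluminium plate 130 x 150 x 6 mm on the housing), rad: 0 shut, grows as its front edge is lifted, up to 1.2. A spring pulls it shut: about 0.35 N m at 0, 0.7 N m at 0.7, plus the cover's weight of 0.15 to 0.27 kg: 4 N at the handle to start, up to 8 N along its arc at the mark. Let go, it falls shut.
- cover_handle (a point): Middle of the cover's handle: dark round bar, 10 mm diameter, 90 mm long along y, on two end legs, clear gap 37 mm below, near the cover's front edge. Axes turn with the cover: x towards the hinge, z out of its top. The hinge line (along y) lies 115 mm along this x and 48 mm below in z. Pinched from above across its length, it can turn between the pads: the gripper may stay pointing down.
- pointer (a joint): Angle of the pointer in rad, on the same hinge line and of the same sense and zero as the cover: the cover is at the mark when its angle equals this. Drawn between 0.35 and 0.75; a stiff joint that stays put, not to be moved.
- pointer_tip (a point): Tip of the pointer: a steel blade 135 mm long, 8 x 8 mm, with a 22 mm round tip, beside the cover's left (+y) edge beside a dark arc with black ticks; the tip is 135 mm from the hinge line. Axes: x along the blade towards the hinge, y along the hinge.
- screwdriver: Bystander: screwdriver, 190 mm long, lying on the bench beside the fixture, on the other side from the bar. Leave alone. x along it, handle to -x.
- cleaner: Bystander: orange bottle, 62 mm diameter, 190 mm high, standing on the bench to the right, beyond. Leave alone. Origin: centre of its underside.
- wheel: Bystander: yellow wheel, 80 mm diameter, 24 mm high, lying flat on the bench to the left, beyond. Leave alone. Origin: centre of its underside.
Things that resemble listed ones, but are neither listed nor needed, are in the scene too. There is more than one size of the bar; the job needs the smaller.

How it is judged:
By the outcome, as a careful person would: the job done as asked, in the order asked, and still so for the second after the job is handed in, while the arm keeps its last pose, push and grip.
It also fails if it takes over 53 s, if anything falls off the work surface, if the arm or the gripper's body presses on something with over 40 N, if the wrist force passes 120 N, or if a joint passes its speed limit or range.

### The arm

A 7-joint arm with a two-finger parallel gripper is mounted at the origin on the work surface. World frame = base frame: x ahead of the robot, y to its left, z up, the work surface at z = 0. Lengths are in mm, angles in rad, forces in N, time in s.
With the tool pointing down it reaches from about 400 to 925 mm from the base axis. Payload 4.1 kg.
Tool frame: the origin (TCP) lies where the fingers leave the gripper's body, on its centre line; the fingertips stand 73 mm ahead of it and the grasp point (between the pads) lies 54 mm ahead of it (bot.hold_point_z is the z of the grasp point in the tool frame, in mm); z points along the fingers, y is the line along which they close (so a half turn about z gives the same grasp; the last joint's range is limited). The gripper opens to 85 mm and grips with 20 to 120 N. Pads are 22 mm wide; open, the fingers measure 114 mm over their backs; the gripper's body (76 mm by 85 mm) begins 54 mm behind the grasp point. The pads swing forward as they close: fully open they stand 13 mm farther back than shut.
Start: joints at [-1.332, 0.398, 0.045, 1.537, -0.019, 1.207, -0.051], TCP at [215.395, 613.301, 303.947] pointing down, gripper open.
Joint ranges: [-2.82, 2.82], [-0.49, 2.23], [-1.37, 1.46], [0, 2.46], [-1.36, 4.5], [0.23, 2], [-2.94, 2.94]. Speed limits (rad/s): [2.57, 2.57, 3.14, 3.14, 3.14, 3.14, 3.14].

### API

Orientations are given as a 3x3 rotation matrix whose columns are the frame's x, y, z axes.
In Python, from plant import bot gives the robot as it stands.
- The arm moves only by the tool drive_tool, never from a script. Its arguments are lists of equal length, an entry for each row: "dp": the shift along the tool's x, y, z normalised to -1 to 1, where 1 is 500 mm, a list of three; "turn": the turn about the tool's z normalised to -1 to 1, where 1 is 120 degrees. In form: {"dp": [[tx, ty, tz], ...], "turn": [turn, ...]}. A call has 1 to 5 rows; each row shifts and turns the commanded pose from where the row before left it, along the tool's axes as they then stand; what a row does not reach is not made up. A row lasts 1/12 s, in which the tool goes at most 41.7 mm and 7.16 degrees, less where a joint would pass 70% of its speed; a pose out of reach is approached as far as the arm can. A call with a number of a shift or a turn outside -1 to 1 is refused whole. A call with a gripper value outside its range is refused whole. "jaw" is the opening, from 0 (shut) to 1 (fully open), set as the call begins (left out, the last holds). The fingers move at their own pace and stop on an object; "force" is the grip in N (left out, the last holds). Time passes only in rows, so rows that do not move let the fingers close. It gives the time, the measured TCP pose, the force, the opening and the grip force at its end, in the units of the state.
- bot.sense(): the state, without advancing time (a new reading comes with each control period).
- bot.capture(name): name is "scene" or "top" or "wrist"; returns the picture (420x560x3 uint8, red, green, blue); there is no depth.
- bot.camera_model(name): a dict with "fov_y" (degrees; the focal length in pixels is half the picture's height over the tangent of half this angle, whatever the lens; pixels are square), "cx", "cy" (the principal point, pixels), "dist" ([k1, k2, p1, p2, k3] as OpenCV has them; the pictures are not rectified), "xyz" and "rotation" of the camera in the world. Camera axes: x right, y down, z forward; pixel columns grow to the right and rows downward; lengths in mm; the calibration is good to about 2 mm. A picture is of the moment at which its call begins: read the wrist's pose just before it. camera_model takes no time and is no camera call; for the wrist camera it gives the pose at the moment of the call.
- bot.hand_in(): hands the job in; it is judged then, once.
The state is a dict: "time_s": time; "q": joint angles; "dq": joint speeds; "tau": joint torques, N m; "ee_pos": TCP position; "ee_rot": TCP orientation; "force": force on the tool from outside, world axes, zero at the start; "torque": the same for the moment, N m; "gripper_width": opening from 0.0 (shut) to 1.0 (fully open); "finger_force": force on a finger pad.
Only numpy, scipy, OpenCV 4.12 (cv2) and the standard library are available. Lean on these libraries where they do the work, as an engineer would, in place of code of your own. Each camera call takes 0.05 s, during which the arm holds its last target. There are 200 camera calls.

## Working session

There is one attempt and no reset: what is moved stays moved. The work goes in short steps, Python scripts to look and compute and a tool call to move; the robot and the scene stay as the last step left them, time stands still between calls to the robot, and variables do not carry over. Pictures are saved under pics/ and viewed, at most 10 in all, crops included, and the job is handed in when it is done.

Besides the shell and the picture viewer there is one more tool, called after "Emit:" by a JSON object that holds its "fn" and its "kwargs", one argument or row to a line. drive_tool: Moves the arm, as the interface text tells. Its arguments: {"type":"object","properties":{"dp":{"type":"array","items":{"type":"array","items":{"type":"number"}}},"turn":{"type":"array","items":{"type":"number"}},"jaw":{"type":"number"},"force":{"type":"number"}},"required":["dp","turn"]}

```bash
mkdir -p pics; cat > h.py <<'E'
import numpy as np, cv2
from plant import bot
def K(m):
    f=210/np.tan(np.radians(m["fov_y"])/2)
    return np.array([[f,0,m["cx"]],[0,f,m["cy"]],[0,0,1.]])
def ray(m,px):
    p=cv2.undistortPoints(np.array(px,float).reshape(-1,1,2),K(m),np.array(m["dist"],float)).reshape(-1,2)
    d=np.c_[p,np.ones(len(p))]@np.array(m["rotation"]).T
    return np.array(m["xyz"],float),d/np.linalg.norm(d,axis=1)[:,None]
def plane(m,px,z):
    o,d=ray(m,px); return o+d*((z-o[2])/d[:,2])[:,None]
def proj(m,P):
    R=np.array(m["rotation"]); c=(np.array(P,float).reshape(-1,3)-m["xyz"])@R
    return cv2.projectPoints(c,np.zeros(3),np.zeros(3),K(m),np.array(m["dist"],float))[0].reshape(-1,2)
def two(m1,p1,m2,p2):
    a,u=ray(m1,p1);b,v=ray(m2,p2);out=[]
    for i in range(len(u)):
        s=np.linalg.lstsq(np.c_[u[i],-v[i]],b-a,rcond=None)[0]
        P,Q=a+s[0]*u[i],b+s[1]*v[i]; out.append(np.r_[(P+Q)/2,np.linalg.norm(P-Q)])
    return np.array(out)
E
python3 - <<'E'
from h import *
for n in("scene","top","wrist"):
    m=bot.camera_model(n);im=bot.capture(n);cv2.imwrite(f"pics/{n}0.png",im[...,::-1]);print(n,m)
s=bot.sense();print(s)
E
```

```text
scene {'fov_y': 57.68433288205222, 'cx': 281.394140805532, 'cy': 207.03111974476923, 'dist': array([0.0202732, 0.       , 0.       , 0.       , 0.       ]), 'xyz': array([1135.93138465,  -47.72518848,  957.84199681]), 'rotation': array([[ 0.04876912,  0.79339172, -0.60675461],
       [ 0.99879151, -0.04244294,  0.02478153],
       [-0.00609099, -0.60722993, -0.79450281]])}
top {'fov_y': 50.46176486849197, 'cx': 275.6773989117094, 'cy': 202.9022390668531, 'dist': array([-0.0840819,  0.       ,  0.       ,  0.       ,  0.       ]), 'xyz': array([ 254.17205426,    1.18133837, 1079.97957832]), 'rotation': array([[ 0.00161892, -0.97843139,  0.20656571],
       [-0.99998489, -0.00266905, -0.00480517],
       [ 0.00525286, -0.20655481, -0.97842093]])}
wrist {'fov_y': 60.18490205145153, 'cx': 279.2642852865684, 'cy': 213.01879646777166, 'dist': array([-0.04168585,  0.        ,  0.        ,  0.        ,  0.        ]), 'xyz': array([143.5158934 , 638.25696857, 372.44263115]), 'rotation': array([[ 3.31150066e-01,  9.01160641e-01,  2.79730464e-01],
       [ 9.43577794e-01, -3.16024013e-01, -9.89
[... 212 characters left out ...]
ray([ 7.62965562e-04, -2.06618910e-03, -8.75055251e-04, -5.07226054e-03,
       -1.24604241e-03,  1.01074845e-03, -4.03139714e-06]), 'tau': array([ 2.32511353e-03, -4.75557625e+01,  1.36696804e+00, -2.54513687e+01,
        1.17335137e-02,  6.53395327e-03,  7.37830788e-06]), 'ee_pos': array([215.25450355, 612.92259191, 303.05679986]), 'ee_rot': array([[-9.43513600e-01,  3.31333521e-01, -4.30156574e-04],
       [ 3.31333784e-01,  9.43512349e-01, -1.54009460e-03],
       [-1.04426929e-04, -1.59562561e-03, -9.99998722e-01]]), 'force': array([ 0.29947643, -1.18648249, -0.13840667]), 'torque': array([-0.03910092, -0.03697623, -0.02324436]), 'finger_force': 0.0, 'gripper_width': 1.0004785831398513}
```

View pics/scene0.png

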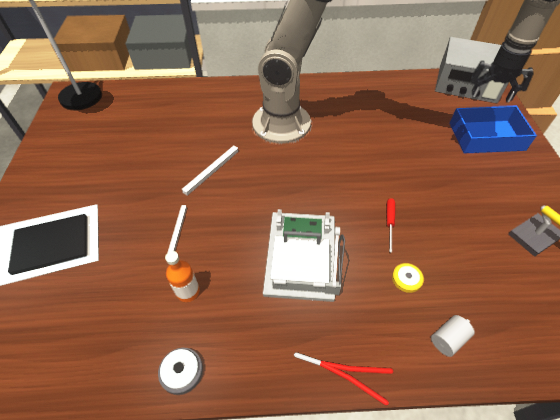

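View pics/top0.png

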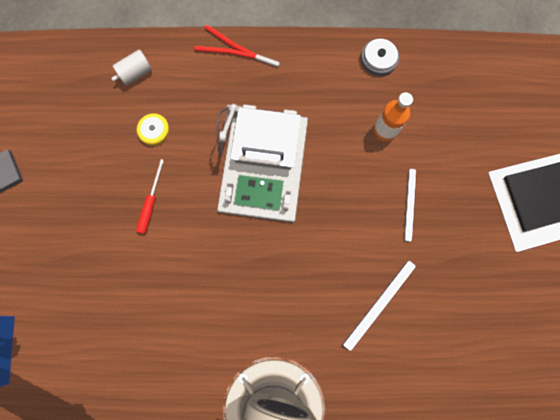

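The scene view shows the fixture at (303,255), with the robot side at the top. The top view shows the fixture at (262,163), and two bar candidates: a short one at (411,205) and a long one at (380,305). The other whitish lookalike is the plier tip at (265,60). The screwdriver, at (150,197), is on the opposite side. I'll measure the bars and the fixture next.

```bash
python3 - <<'E'
from h import *
m=bot.camera_model("top");im=cv2.imread("pics/top0.png")
hsv=cv2.cvtColor(im,cv2.COLOR_BGR2HSV)
mk=((hsv[...,1]<70)&(hsv[...,2]>130)).astype(np.uint8)
def sub(c): return cv2.minAreaRect(c.astype(np.float32))
for box in((395,425,160,250),(335,420,255,355)):
    x0,x1,y0,y1=box;mm=np.zeros_like(mk);mm[y0:y1,x0:x1]=mk[y0:y1,x0:x1]
    c=max(cv2.findContours(mm,0,1)[0],key=cv2.contourArea)
    pts=plane(m,c[:,0,:],14)[:,:2].astype(np.float32)
    r=cv2.minAreaRect(pts);b=cv2.boxPoints(r);print("bar",r,b.round(1).tolist())
crop=im[95:230,200:320];a=cv2.resize(crop,None,fx=4.4,fy=4.4,interpolation=cv2.INTER_CUBIC)
cv2.imwrite("pics/c1.png",a)
s=cv2.imread("pics/scene0.png")[200:305,255:355];cv2.imwrite("pics/c2.png",cv2.resize(s,None,fx=5.5,fy=5.5,interpolation=cv2.INTER_CUBIC))
E
```

```text
bar ((476.7283020019531, -335.806640625), (18.62119483947754, 183.3415069580078), 82.90809631347656) [[384.6000061035156, -333.70001220703125], [566.5, -356.3999938964844], [568.7999877929688, -337.8999938964844], [386.8999938964844, -315.20001220703125]]
bar ((235.3673095703125, -250.04977416992188), (24.336933135986328, 257.1812438964844), 50.13093185424805) [[128.89999389648438, -177.0], [326.29998779296875, -341.79998779296875], [341.8999938964844, -323.1000061035156], [144.5, -158.3000030517578]]
```

View pics/c1.png

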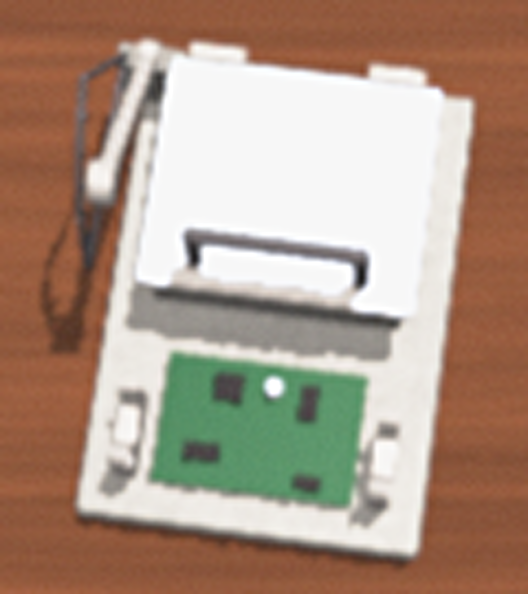

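View pics/c2.png

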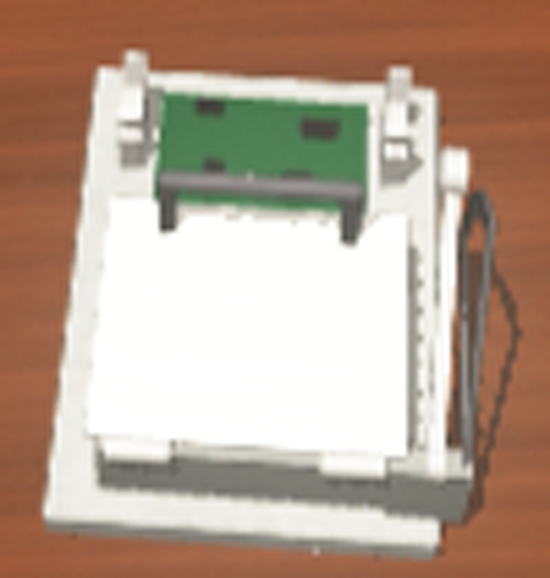

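The top crop shows plate corners near (80,518), (415,553) and (472,98). It also shows the cover handle from (188,236) to (365,257), the pointer tip at (100,180) and the supports at (128,420) and (383,460). The scene crop shows the handle from (162,183) to (362,188) and the pointer tip at (453,168). The bar at top-view (411,205) measures 183 mm long, so it is the small one (the other is 257 mm).

```bash
cat > fx.py <<'E'
from h import *
mt=bot.camera_model("top");ms=bot.camera_model("scene")
T=lambda L:np.array(L)/4.4+[200-.4,95-.4]
S=lambda L:np.array(L)/5.5+[255-.4,200-.4]
E
python3 - <<'E'
from fx import *
np.set_printoptions(precision=1,suppress=True)
pl=plane(mt,T([[80,516],[414,553],[472,98]]),20);print("plate",pl)
ct=T([[140,283],[403,320],[440,90],[172,55]]);cs=S([[410,215],[113,200],[88,435],[405,452]])
print("cov top",plane(mt,ct,71));print("cov sc",plane(ms,cs,71));print(two(mt,ct,ms,cs))
print("handle",two(mt,T([[188,236],[365,257]]),ms,S([[165,183],[362,188]])[::-1]))
print("tip",two(mt,T([[100,180]]),ms,S([[453,160]])))
print("phinge",two(mt,T([[148,48]]),ms,S([[452,470]])))
d=pl[1]-pl[0];e=pl[2]-pl[1];print(np.linalg.norm(d),np.linalg.norm(e),np.arctan2(d[0],-d[1]),np.arctan2(e[1],e[0]))
im=cv2.imread("pics/top0.png");hsv=cv2.cvtColor(im,cv2.COLOR_BGR2HSV)
for nm,lo,hi in(("board",(45,60,30),(85,255,255)),):
    c=max(cv2.findContours(cv2.inRange(hsv,lo,hi)[95:230,200:320],0,1)[0],key=cv2.contourArea)[:,0]+[200,95]
    r=cv2.minAreaRect(plane(mt,c,26)[:,:2].astype(np.float32));print(nm,r)
E
```

```text
plate [[455.4 136.2  20. ]
 [435.2 -47.5  20. ]
 [701.9 -83.   20. ]]
cov top [[573.3 101.1  71. ]
 [552.9 -40.2  71. ]
 [685.  -61.4  71. ]
 [705.3  86.7  71. ]]
cov sc [[575.1 105.7  71. ]
 [558.4 -42.2  71. ]
 [687.7 -58.9  71. ]
 [703.8  87.2  71. ]]
[[574.  103.6  69.4   4.7]
 [554.6 -41.3  65.2   1.8]
 [686.2 -60.3  68.3   2.7]
 [704.6  86.7  72.6   0.4]]
handle [[585.5  74.9 113.6   4.6]
 [575.3 -18.  110.1   2.1]]
tip [[600.1 114.2 156.1   0.5]]
phinge [[711.9 104.3  66.9   7.8]]
184.84169775541872 269.0438319994977 -0.10915861144496775 -0.13232922734453056
board ((503.6800537109375, 37.387779235839844), (109.9349594116211, 72.47587585449219), 82.4197998046875)
```

Emit:
{"fn": "drive_tool", "kwargs": {
  "dp": [
    [-0.0476,-0.053,0],
    [-0.0476,-0.053,0],
    [-0.0476,-0.053,0],
    [-0.0476,-0.053,0],
    [-0.0476,-0.053,0]
  ],
  "turn": [0,0,0,0,0]
}}

```text
time_s: 0.57
ee_pos: [284.1, 447.0, 303.6]
ee_rot: [[-0.944, 0.331, -0.0], [0.331, 0.944, -0.0], [0.0, -0.0, -1.0]]
force: [0.7, 0.6, 1.0]
gripper_width: 1.002
finger_force: 0.0
```

Emit:
{"fn": "drive_tool", "kwargs": {
  "dp": [
    [-0.0476,-0.053,0],
    [-0.0476,-0.053,0],
    [-0.0476,-0.053,0],
    [-0.0476,-0.053,0],
    [-0.0476,-0.053,0]
  ],
  "turn": [0,0,0,0,0]
}}

```text
time_s: 0.98
ee_pos: [352.4, 282.5, 303.8]
ee_rot: [[-0.944, 0.331, -0.0], [0.331, 0.944, 0.0], [0.0, 0.0, -1.0]]
force: [1.1, -0.1, 0.1]
gripper_width: 0.998
finger_force: 0.0
```

Emit:
{"fn": "drive_tool", "kwargs": {
  "dp": [
    [-0.0476,-0.053,0],
    [-0.0476,-0.053,0],
    [-0.0476,-0.053,0],
    [-0.0476,-0.053,0],
    [-0.0476,-0.053,0]
  ],
  "turn": [0,0,0,0,0]
}}

```text
time_s: 1.4
ee_pos: [420.6, 118.2, 303.9]
ee_rot: [[-0.944, 0.331, 0.0], [0.331, 0.944, 0.001], [0.0, 0.001, -1.0]]
force: [0.0, 0.1, -0.1]
gripper_width: 1.0
finger_force: 0.0
```

```bash
python3 - <<'E'
from fx import *
import pickle
m=bot.camera_model("wrist");im=bot.capture("wrist")
pickle.dump(m,open("w1.pkl","wb"));cv2.imwrite("pics/w1.png",im[...,::-1])
cv2.imwrite("pics/w1v.png",cv2.resize(im[...,::-1],(784,588),interpolation=cv2.INTER_CUBIC))
print("bottle",plane(ms,[[185,300],[170,288],[199,290]],0))
E
```

```text
bottle [[ 7.02042758e+02 -2.89461932e+02 -1.13686838e-13]
 [ 6.65040054e+02 -3.33846303e+02  0.00000000e+00]
 [ 6.75190531e+02 -2.54646551e+02  0.00000000e+00]]
```

View pics/w1v.png

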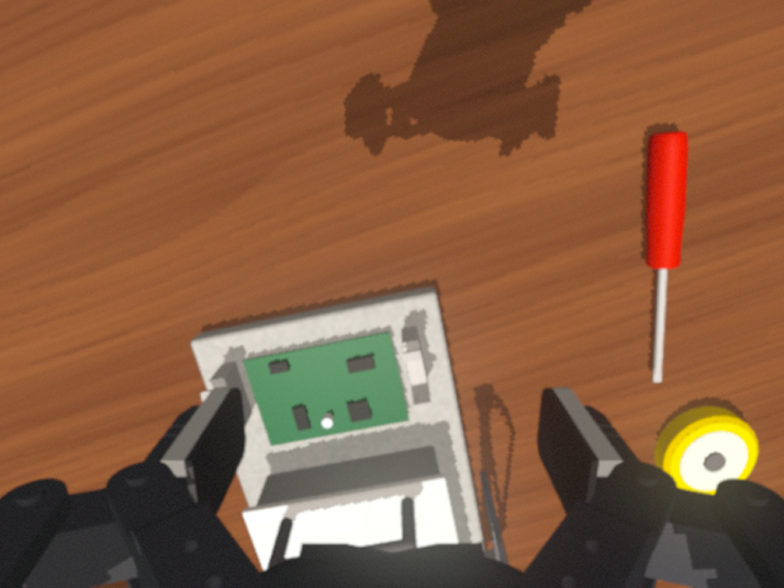

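The wrist view (1.4x scale) shows the plate's front corners at (437,290) and (193,341). The left support's notch floor is at about (415,368). The right support is hidden by a finger.

```bash
python3 - <<'E'
from fx import *
import pickle
np.set_printoptions(precision=1,suppress=True)
m=pickle.load(open("w1.pkl","rb"))
W=lambda L:(np.array(L)+.5)/1.4-.5
print(plane(m,W([[437,290],[193,341]]),20))
print("floor",plane(m,W([[415,368],[415,352],[416,385]]),50))
im=cv2.imread("pics/w1.png");hsv=cv2.cvtColor(im,cv2.COLOR_BGR2HSV)
c=max(cv2.findContours(cv2.inRange(hsv,(45,60,30),(85,255,255)),0,1)[0],key=cv2.contourArea)[:,0]
r=cv2.minAreaRect(plane(m,c,26)[:,:2].astype(np.float32));print(r)
cv2.imwrite("pics/w1c.png",cv2.resize(im[195:380,130:360],None,fx=3.2,fy=3.2,interpolation=cv2.INTER_CUBIC))
E
```

```text
[[457.6 141.1  20. ]
 [434.8 -44.5  20. ]]
floor [[497.3 109.5  50. ]
 [485.8 113.3  50. ]
 [510.  106.   50. ]]
((503.809814453125, 37.850746154785156), (111.45886993408203, 74.32881164550781), 82.7083969116211)
```

View pics/w1c.png

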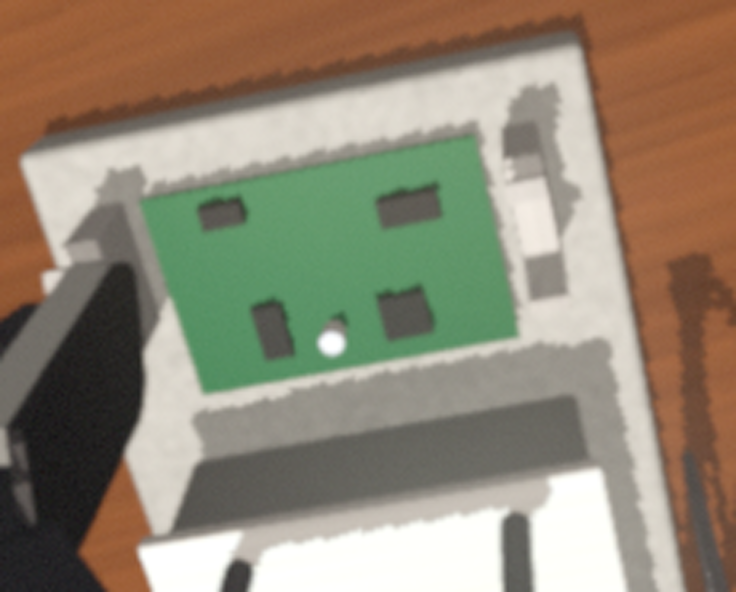

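Emit:
{"fn": "drive_tool", "kwargs": {
  "dp": [
    [-0.0271,-0.055,0.02],
    [-0.0271,-0.055,0.02],
    [-0.0271,-0.055,0.02],
    [-0.0271,-0.055,0.02],
    [-0.0271,-0.055,0.02]
  ],
  "turn": [0,0,0,0,0],
  "jaw": 0.6
}}

```text
time_s: 1.87
ee_pos: [438.7, -33.4, 253.5]
ee_rot: [[-0.944, 0.331, 0.0], [0.331, 0.944, 0.001], [-0.0, 0.001, -1.0]]
force: [0.4, -0.0, -0.0]
gripper_width: 0.597
finger_force: 0.0
```

Emit:
{"fn": "drive_tool", "kwargs": {
  "dp": [
    [-0.0271,-0.055,0.02],
    [-0.0271,-0.055,0.02],
    [-0.0271,-0.055,0.02],
    [-0.0271,-0.055,0.02],
    [-0.0271,-0.055,0.02]
  ],
  "turn": [0,0,0,0,0]
}}

```text
time_s: 2.28
ee_pos: [457.3, -185.4, 203.3]
ee_rot: [[-0.944, 0.331, 0.0], [0.331, 0.944, 0.0], [0.0, 0.0, -1.0]]
force: [0.2, 0.2, 0.3]
gripper_width: 0.601
finger_force: 0.0
```

Emit:
{"fn": "drive_tool", "kwargs": {
  "dp": [
    [-0.0271,-0.055,0.02],
    [-0.0271,-0.055,0.02],
    [-0.0271,-0.055,0.02],
    [-0.0271,-0.055,0.02],
    [-0.0271,-0.055,0.02]
  ],
  "turn": [-0.02,-0.02,-0.02,-0.02,-0.02]
}}

```text
time_s: 2.7
ee_pos: [488.2, -335.4, 152.8]
ee_rot: [[-0.992, 0.126, -0.001], [0.126, 0.992, 0.001], [0.001, 0.001, -1.0]]
force: [0.4, 0.2, 0.8]
gripper_width: 0.599
finger_force: 0.0
```

```bash
python3 - <<'E'
from h import *
s=bot.sense();m=bot.camera_model("wrist");im=bot.capture("wrist")[...,::-1].copy()
print(s["ee_pos"],s["ee_rot"],s["q"])
hsv=cv2.cvtColor(im,cv2.COLOR_BGR2HSV)
mk=((hsv[...,1]<60)&(hsv[...,2]>150)).astype(np.uint8)
for c in cv2.findContours(mk,0,1)[0]:
    if cv2.contourArea(c)>800:
        r=cv2.minAreaRect(plane(m,c[:,0],14)[:,:2].astype(np.float32));print(c[:,0].min(0),c[:,0].max(0),r,cv2.boxPoints(r).round().tolist())
cv2.imwrite("pics/w2.png",im)
E
```

```text
[ 488.15273185 -335.36613442  152.78246395] [[-9.92003091e-01  1.26210808e-01 -8.36345875e-04]
 [ 1.26210024e-01  9.92003106e-01  9.31162319e-04]
 [ 9.47180454e-04  8.18160666e-04 -9.99999217e-01]] [ 0.0885533   0.52136342  0.58338808  1.83720523 -0.36080592  0.89138207
  2.28576441]
[262  53] [289 340] ((477.0788269042969, -335.5191345214844), (15.27564811706543, 179.66525268554688), 82.95236206054688) [[387.0, -332.0], [565.0, -354.0], [567.0, -339.0], [389.0, -317.0]]
```

View pics/w2.png

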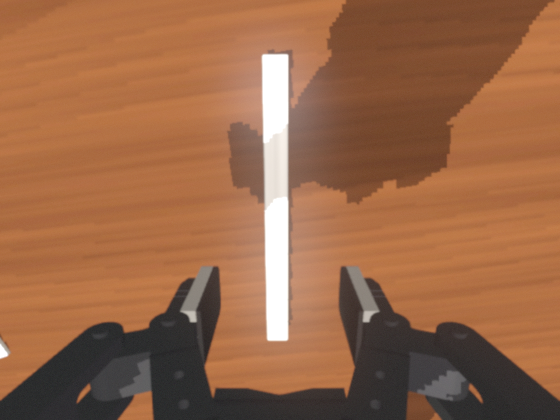

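The wrist view shows the bar between the fingers, running from (276,55) to (277,340). It measures 180 mm long and is the right one, with its yaw aligned to the gripper.

Emit:
{"fn": "drive_tool", "kwargs": {
  "dp": [
    [0.0073,-0.001,0.05],
    [0.0073,-0.001,0.05],
    [0.0074,-0.001,0.034],
    [0,0,0.017],
    [0,0,0]
  ],
  "turn": [0,0,0,0,0]
}}

```text
time_s: 3.17
ee_pos: [476.1, -333.1, 76.4]
ee_rot: [[-0.992, 0.128, -0.004], [0.128, 0.992, 0.002], [0.004, 0.002, -1.0]]
force: [0.9, 0.3, 0.3]
gripper_width: 0.601
finger_force: 0.0
```

Emit:
{"fn": "drive_tool", "kwargs": {
  "dp": [
    [0,0,0],
    [0,0,0],
    [0,0,0],
    [0,0,0],
    [0,0,0]
  ],
  "turn": [0,0,0,0,0],
  "jaw": 0,
  "force": 40
}}

```text
time_s: 3.58
ee_pos: [478.3, -334.9, 79.9]
ee_rot: [[-0.992, 0.128, 0.003], [0.128, 0.992, -0.001], [-0.003, -0.001, -1.0]]
force: [-0.0, 1.5, 6.4]
gripper_width: 0.148
finger_force: 41.4
```

Emit:
{"fn": "drive_tool", "kwargs": {
  "dp": [
    [0,0,0],
    [0,0,0],
    [0,0,-0.01],
    [0,0,-0.02],
    [0,0,-0.03]
  ],
  "turn": [0,0,0,0,0]
}}

```text
time_s: 4.0
ee_pos: [476.2, -333.5, 108.0]
ee_rot: [[-0.992, 0.128, -0.003], [0.128, 0.992, 0.002], [0.003, 0.001, -1.0]]
force: [0.4, 0.6, -0.2]
gripper_width: 0.146
finger_force: 40.6
```

Emit:
{"fn": "drive_tool", "kwargs": {
  "dp": [
    [0,0,-0.03],
    [0,0,-0.03],
    [0,0,-0.03],
    [0,0,-0.03],
    [0,0,-0.03]
  ],
  "turn": [0.05,0.05,0.05,0.05,0.05]
}}

```text
time_s: 4.42
ee_pos: [476.8, -334.1, 184.6]
ee_rot: [[-0.792, 0.611, 0.0], [0.611, 0.792, 0.001], [0.0, 0.0, -1.0]]
force: [0.1, 0.3, -1.4]
gripper_width: 0.148
finger_force: 40.6
```

Emit:
{"fn": "drive_tool", "kwargs": {
  "dp": [
    [0,0,-0.03],
    [0,0,-0.03],
    [0,0,-0.03],
    [0,0,-0.03],
    [0,0,-0.03]
  ],
  "turn": [0.05,0.05,0.05,0.05,0.05]
}}

```text
time_s: 4.83
ee_pos: [476.7, -334.0, 259.6]
ee_rot: [[-0.38, 0.925, 0.0], [0.925, 0.38, 0.001], [0.001, 0.0, -1.0]]
force: [-0.1, -0.1, -0.9]
gripper_width: 0.145
finger_force: 40.6
```

Emit:
{"fn": "drive_tool", "kwargs": {
  "dp": [
    [0,0,0],
    [0,0,0],
    [0,0,0],
    [0,0,0],
    [0,0,0]
  ],
  "turn": [0.05,0.05,0.05,0.051,0.05]
}}

```text
time_s: 5.25
ee_pos: [476.8, -333.9, 258.8]
ee_rot: [[0.135, 0.991, 0.0], [0.991, -0.135, 0.001], [0.001, 0.0, -1.0]]
force: [1.1, 0.3, -1.6]
gripper_width: 0.147
finger_force: 40.6
```

Emit:
{"fn": "drive_tool", "kwargs": {
  "dp": [
    [0.0745,-0.0076,0],
    [0.0745,-0.0076,0],
    [0.0745,-0.0076,0],
    [0.0745,-0.0076,0],
    [0.0745,-0.0076,0]
  ],
  "turn": [0,0,0,0,0]
}}

```text
time_s: 5.67
ee_pos: [481.8, -145.5, 258.6]
ee_rot: [[0.131, 0.991, -0.0], [0.991, -0.131, 0.001], [0.001, -0.0, -1.0]]
force: [1.4, 1.0, -0.8]
gripper_width: 0.148
finger_force: 40.6
```

Emit:
{"fn": "drive_tool", "kwargs": {
  "dp": [
    [0.0745,-0.0076,0],
    [0.0745,-0.0076,0],
    [0.0745,-0.0076,0],
    [0.0745,-0.0076,0],
    [0.0745,-0.0076,0]
  ],
  "turn": [0,0,0,0,0]
}}

```text
time_s: 6.08
ee_pos: [487.2, 41.9, 258.8]
ee_rot: [[0.13, 0.992, -0.0], [0.992, -0.13, 0.002], [0.002, -0.0, -1.0]]
force: [1.6, 0.4, -0.3]
gripper_width: 0.141
finger_force: 40.6
```

Emit:
{"fn": "drive_tool", "kwargs": {
  "dp": [
    [0,0,0],
    [0,0,0]
  ],
  "turn": [0,0]
}}

```text
time_s: 6.25
ee_pos: [487.7, 42.8, 258.4]
ee_rot: [[0.124, 0.992, -0.001], [0.992, -0.124, 0.0], [0.0, -0.001, -1.0]]
force: [-0.2, -1.0, -0.9]
gripper_width: 0.147
finger_force: 40.6
```

```bash
python3 - <<'E'
from h import *
import pickle
s=bot.sense();m=bot.camera_model("wrist");im=bot.capture("wrist")[...,::-1].copy()
print(s["ee_pos"],s["q"]);pickle.dump(m,open("w3.pkl","wb"))
cv2.imwrite("pics/w3.png",im);cv2.imwrite("pics/w3v.png",cv2.resize(im,(784,588),interpolation=cv2.INTER_CUBIC))
E
```

```text
[487.68113234  42.80414958 258.36852801] [-1.20867158  0.41883773  1.30334561  1.9853585  -0.45950758  1.08648561
  0.17340485]
```

View pics/w3v.png

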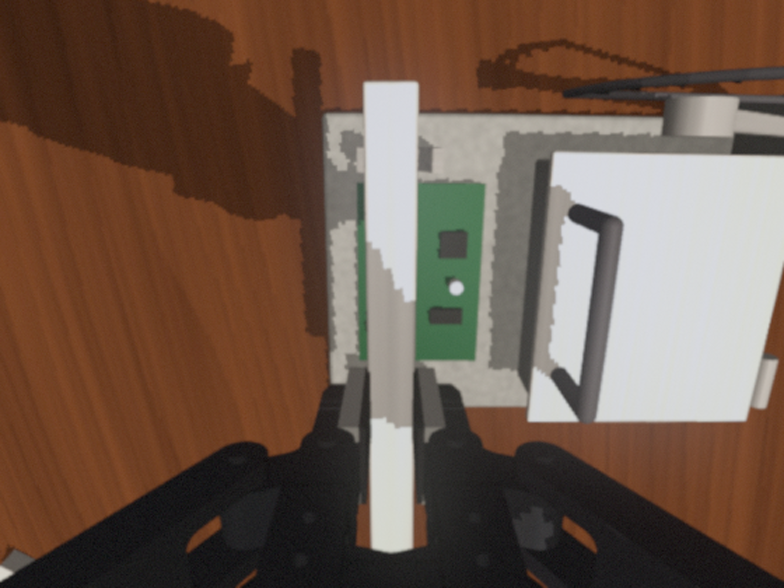

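The view shows the bar held squarely, running from (390,83) to (392,550). The left support is visible at (420,155), the plate's front-left corner at (325,113), the handle from (610,225) to (588,415), and the pointer tip at (700,115).

```bash
python3 - <<'E'
from fx import *
import pickle
np.set_printoptions(precision=1,suppress=True)
m=pickle.load(open("w3.pkl","rb"));W=lambda L:(np.array(L)+.5)/1.4-.5
print("plate corner",plane(m,W([[325,113]]),20))
print("bar",plane(m,W([[391,83],[392,551]]),192.4))
print("cover front",plane(m,W([[552,153],[528,420]]),71))
print("handle wrist/top",two(m,W([[610,225],[588,412]]),mt,T([[188,236],[365,257]])))
print("handle wrist z113",plane(m,W([[610,225],[588,412]]),113))
print("tip wrist/scene",two(m,W([[700,118]]),ms,S([[453,165]])),two(m,W([[700,115]]),mt,T([[100,180]])))
im=cv2.imread("pics/w3.png");hsv=cv2.cvtColor(im,cv2.COLOR_BGR2HSV)
print("supp", plane(m,W([[355,160],[438,160]]),60))
# predicted points of the support notch for seat (489.5,40.5), yaw -.13
ux=np.array([np.cos(.13),-np.sin(.13),0]);uy=np.array([np.sin(.13),np.cos(.13),0])
for z,dx in((66,16),(50,9),(66,-16),(50,-9)):
    print(z,dx,(proj(m,np.array([489.5,40.5,z])+dx*ux+np.outer([64,76],uy))*1.4).tolist())
crop=im[60:150,225:325];cv2.imwrite("pics/w3c.png",cv2.resize(crop,None,fx=6,fy=6,interpolation=cv2.INTER_CUBIC))
E
```

```text
plate corner [[460.9 139.   20. ]]
bar [[498.4 132.2 192.4]
 [480.8 -11.2 192.4]]
cover front [[574.3 103.7  71. ]
 [555.9 -43.   71. ]]
handle wrist/top [[586.3  72.8 110.8   0.1]
 [576.5 -19.1 108.1   1. ]]
handle wrist z113 [[585.4  73.3 113. ]
 [575.2 -16.1 113. ]]
tip wrist/scene [[600.  114.4 151.9   1. ]] [[603.8 115.  145.6   0.6]]
supp [[477.2 111.8  60. ]
 [519.3 106.5  60. ]]
66 16 [[428.58302981501924, 171.072757708931], [429.21665157902123, 146.32273981278072]]
50 9 [[413.3253961429922, 169.33238971009462], [413.7362270293014, 145.97966770154363]]
66 -16 [[364.9228511358698, 170.66223765760176], [364.73147299184944, 145.89909744112805]]
50 -9 [[379.54545337289983, 169.11476512302787], [379.5438068667978, 145.75557778953507]]
```

View pics/w3c.png

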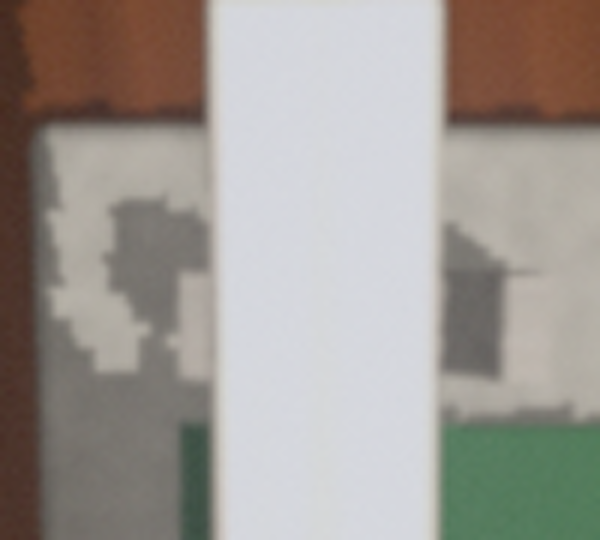

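Emit:
{"fn": "drive_tool", "kwargs": {
  "dp": [
    [-0.005,0.0074,0],
    [0,0,0.055],
    [0,0,0.055],
    [0,0,0.055],
    [0,0,0.045]
  ],
  "turn": [0,0,0,0,0]
}}

```text
time_s: 6.72
ee_pos: [490.9, 34.8, 152.1]
ee_rot: [[0.134, 0.991, -0.0], [0.991, -0.134, 0.0], [0.0, -0.001, -1.0]]
force: [0.6, -0.4, -1.1]
gripper_width: 0.149
finger_force: 40.6
```

Emit:
{"fn": "drive_tool", "kwargs": {
  "dp": [
    [0,0,0],
    [0,0,0],
    [0,0,0]
  ],
  "turn": [0,0,0]
}}

```text
time_s: 6.97
ee_pos: [492.2, 35.5, 154.8]
ee_rot: [[0.133, 0.991, 0.002], [0.991, -0.133, 0.0], [0.0, 0.002, -1.0]]
force: [1.2, 0.6, -1.3]
gripper_width: 0.143
finger_force: 40.6
```

```bash
python3 - <<'E'
from h import *
s=bot.sense();print(s["ee_pos"],s["q"],s["force"])
a=bot.capture("scene")[...,::-1];b=bot.capture("wrist")[...,::-1]
A=cv2.resize(a[195:305,250:360],(440,440),interpolation=cv2.INTER_CUBIC);B=cv2.resize(b[40:260,180:400],(440,440))[:, :355]
cv2.imwrite("pics/s4.png",np.hstack([A,B]))
E
```

```text
[492.21948873  35.47895725 154.78741283] [-1.00574797  0.5452678   1.08994212  2.07580982 -0.63018881  0.89539508
  0.31092171] [ 1.15126441  0.6145101  -1.30726437]
```

View pics/s4.png

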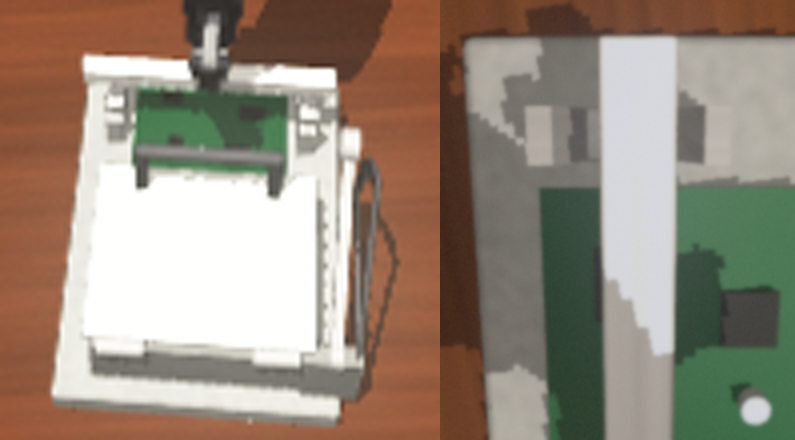

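The left panel shows the bar over the supports with the cover shut. In the right panel the left support's flat tops span columns 527–552 and 705–727, so the notch centre is near 628. The bar's centre is near 638, about 2 mm too far to the rear. I'll work out the correction. That was the tenth and last picture, so from here I use numbers only.

```bash
python3 - <<'E'
from h import *
np.set_printoptions(precision=2,suppress=True)
m=bot.camera_model("wrist");s=bot.sense();p=s["ee_pos"];R=s["ee_rot"];print(p,R[:,0])
B=lambda L:np.array(L,float).reshape(-1,2)/2+[180-220,40]-.25
top=plane(m,B([[527,105],[727,105],[527,163],[727,163],[552,134],[705,134]]),66);print(top)
c=top[:4].mean(0);uy=np.array([np.sin(.127),np.cos(.127),0]);ux=np.array([uy[1],-uy[0],0])
seat=c-70*uy;print("support c",c,"seat",seat)
bar=plane(m,B([[638,38],[638.5,340]]),p[2]-80+14);print("bar",bar,(bar[0]-bar[1])/np.linalg.norm(bar[0]-bar[1]))
bc=bar[0]-90*uy;print("bar centre",bc,"delta ux,uy",(seat-bc)@ux,(seat-bc)@uy, "tool", (seat-bc)@R)
E
```

```text
[492.43  36.36 155.02] [0.13 0.99 0.  ]
[[479.65 118.37  66.  ]
 [521.02 112.9   66.  ]
 [477.61 106.72  66.  ]
 [519.86 101.12  66.  ]
 [483.87 111.9   66.  ]
 [515.84 107.67  66.  ]]
support c [499.53 109.78  66.  ] seat [490.67  40.34  66.  ]
bar [[503.94 125.84  89.02]
 [496.83  71.39  89.02]] [0.13 0.99 0.  ]
bar centre [492.54  36.57  89.02] delta ux,uy -2.3371074425029286 3.5086810739164784 tool [ 3.47 -2.42 23.02]
```

Emit:
{"fn": "drive_tool", "kwargs": {
  "dp": [
    [0.007,-0.0048,0],
    [0,0,0.01],
    [0,0,0.01],
    [0,0,0.01],
    [0,0,0.008]
  ],
  "turn": [0,0,0,0,0]
}}

```text
time_s: 7.48
ee_pos: [489.0, 41.0, 133.7]
ee_rot: [[0.13, 0.992, -0.001], [0.992, -0.13, -0.0], [-0.0, -0.001, -1.0]]
force: [0.3, -0.2, -0.9]
gripper_width: 0.15
finger_force: 40.6
```

Emit:
{"fn": "drive_tool", "kwargs": {
  "dp": [
    [0,0,0.006],
    [0,0,0.004],
    [0,0,0],
    [0,0,0]
  ],
  "turn": [0,0,0,0]
}}

```text
time_s: 7.82
ee_pos: [489.1, 40.7, 129.9]
ee_rot: [[0.13, 0.991, -0.002], [0.991, -0.13, 0.001], [0.001, -0.002, -1.0]]
force: [-2.7, 0.6, 7.0]
gripper_width: 0.142
finger_force: 41.6
```

```bash
python3 - <<'E'
from h import *
for _ in range(3):
    s=bot.sense();print(s["ee_pos"],s["force"],s["torque"],s["q"]);bot.capture("wrist")
cv2.imwrite("pics/w5.png",bot.capture("wrist")[...,::-1])
E
```

```text
[489.06064752  40.68823023 129.85347164] [-2.66735661  0.62833732  6.99851388] [0.12472443 0.76745369 0.0185727 ] [-0.97780039  0.57525191  1.04054729  2.09644481 -0.67453131  0.85322546
  0.33733871]
[489.06745805  40.66412988 129.8759412 ] [-3.38548563  0.04269066  7.7821319 ] [ 0.10575668  0.68930153 -0.01035948] [-0.97783184  0.57515226  1.04057659  2.09649475 -0.67446353  0.85308309
  0.33732053]
[489.01776174  40.66669048 129.84566996] [-3.20094626 -0.22057393  7.54880139] [0.08786725 0.67278474 0.01357756] [-0.97785626  0.57516638  1.04056133  2.09657642 -0.67445996  0.85307445
  0.3373194 ]
```

Emit:
{"fn": "drive_tool", "kwargs": {
  "dp": [
    [0,0,0],
    [0,0,0],
    [0,0,0],
    [0,0,0],
    [0,0,-0.01]
  ],
  "turn": [0,0,0,0,0],
  "jaw": 0.5
}}

```text
time_s: 8.43
ee_pos: [488.7, 40.8, 133.9]
ee_rot: [[0.13, 0.992, -0.002], [0.992, -0.13, -0.0], [-0.001, -0.002, -1.0]]
force: [0.2, 1.3, 0.5]
gripper_width: 0.503
finger_force: 0.0
```

Emit:
{"fn": "drive_tool", "kwargs": {
  "dp": [
    [0,0,-0.03],
    [0,0,-0.055],
    [0,0,-0.06],
    [0,0,-0.06],
    [0,0,-0.06]
  ],
  "turn": [0,0,0,0,0]
}}

```text
time_s: 8.85
ee_pos: [489.0, 40.4, 268.4]
ee_rot: [[0.131, 0.991, -0.0], [0.991, -0.131, -0.0], [-0.0, -0.0, -1.0]]
force: [0.6, 1.2, -0.0]
gripper_width: 0.503
finger_force: 0.0
```

```bash
cat > barchk.py <<'E'
from h import *
np.set_printoptions(precision=2,suppress=True)
s=bot.sense();m=bot.camera_model("wrist");im=bot.capture("wrist")[...,::-1].copy();print(s["ee_pos"],s["q"])
cv2.imwrite("pics/w6.png",im);cv2.imwrite("pics/t6.png",bot.capture("top")[...,::-1]);cv2.imwrite("pics/s6.png",bot.capture("scene")[...,::-1])
# column profile across bar at several rows: predicted axis
uy=np.array([np.sin(.127),np.cos(.127),0]);ux=np.array([uy[1],-uy[0],0])
for t in(-60,-30,0,30,55,65,80,85,88,92,95):
    P=np.array([490.7,40.3,64])+t*uy
    xs=np.arange(-24,25,2);u=proj(m,P+np.outer(xs,ux))
    print(t,u[12].round(),[int(im[int(round(v)),int(round(c))].mean()) if 0<=v<420 and 0<=c<560 else -1 for c,v in u])
E
python3 barchk.py
```

```text
[489.02  40.39 268.37] [-1.22  0.41  1.31  1.97 -0.44  1.1   0.16]
-60 [282. 271.] [169, 139, 121, 107, 85, 86, 100, 103, 194, 211, 211, 212, 212, 212, 196, 185, 179, 114, 88, 85, 106, 183, 188, 170, 167]
-30 [282. 238.] [169, 113, 81, 81, 67, 61, 59, 61, 202, 212, 212, 212, 213, 213, 194, 102, 86, 86, 86, 87, 85, 86, 86, 87, 87]
0 [282. 202.] [168, 110, 82, 83, 68, 60, 61, 79, 209, 214, 212, 212, 215, 215, 202, 114, 89, 90, 90, 90, 89, 90, 90, 90, 91]
30 [282. 164.] [167, 107, 81, 85, 62, 61, 62, 71, 145, 158, 158, 154, 167, 209, 208, 95, 92, 92, 92, 93, 94, 94, 93, 62, 68]
55 [282. 130.] [116, 104, 64, 61, 64, 61, 66, 67, 153, 161, 161, 157, 163, 184, 209, 96, 95, 95, 95, 96, 95, 96, 96, 96, 96]
65 [282. 117.] [126, 137, 169, 170, 151, 127, 126, 98, 206, 215, 215, 214, 216, 215, 212, 168, 167, 141, 102, 95, 102, 178, 179, 175, 171]
80 [282.  95.] [119, 116, 114, 112, 113, 115, 116, 120, 186, 215, 216, 215, 215, 215, 211, 118, 118, 118, 160, 173, 174, 168, 166, 171, 175]
85 [282.  88.] [170, 166, 167, 167, 116, 113, 112, 119, 189, 215, 215, 215, 215, 215, 212, 165, 169, 167, 168, 173, 175, 169, 169, 174, 170]
88 [282.  84.] [173, 170, 167, 155, 114, 111, 113, 122, 189, 215, 215, 216, 215, 214, 212, 166, 171, 177, 176, 172, 172, 173, 174, 172, 170]
92 [282.  78.] [93, 90, 89, 76, 76, 75, 74, 77, 81, 84, 88, 94, 97, 95, 95, 93, 94, 96, 97, 95, 94, 93, 95, 93, 93]
95 [282.  73.] [80, 70, 58, 58, 59, 56, 58, 57, 60, 77, 73, 81, 78, 78, 79, 83, 83, 80, 82, 83, 83, 82, 81, 85, 82]
```

The bar sits in both notches: uniform offset of about -2 mm (within the play), yaw aligned, and the left end at +90 mm. Next I measure the pointer.

```bash
cat > ptr.py <<'E'
from h import *
np.set_printoptions(precision=3,suppress=True)
uy=np.array([np.sin(.127),np.cos(.127),0]);ux=np.array([uy[1],-uy[0],0]);uz=np.array([0,0,1.])
seat=np.array([490.7,40.3,50]);O=seat+85*ux;O[2]=0
F=lambda x,y,z:O+x*ux+y*uy+z*uz
def tofix(P): d=np.atleast_2d(P)-O; return np.c_[d@ux,d@uy,d[:,2]]
H=(120,65)
def onplane(m,px,y):
    o,d=ray(m,px); t=(y-(o-O)@uy)/(d@uy); return tofix(o+d*t[:,None])
E
python3 - <<'E'
from ptr import *
import pickle
W=bot.camera_model("wrist")
for n,m,f in(("w6",W,"w6"),("top",bot.camera_model("top"),"t6"),("scene",bot.camera_model("scene"),"s6")):
    im=cv2.imread(f"pics/{f}.png");hsv=cv2.cvtColor(im,cv2.COLOR_BGR2HSV)
    pr=[proj(m,F(120-135*np.cos(a),87,65+135*np.sin(a)))[0].round(1).tolist() for a in(.35,.6,.65,.7,.75)]
    print(n,pr)
    c=np.round(proj(m,F(120-135*np.cos(.69),87,65+135*np.sin(.69)))[0]).astype(int);h=26 if n=="w6" else 10
    st=2 if n=="w6" else 1
    print("sat/val cols from",c[0]-h,"rows from",c[1]-h)
    for r in range(c[1]-h,c[1]+h+1,st): print(r," ".join(f"{int(hsv[r,k,2]) if hsv[r,k,1]<80 else 0:3d}" if 0<=k<560 and 0<=r<420 else " -1" for k in range(c[0]-h,c[0]+h+1,st)))
    if n=="w6": pickle.dump(m,open("w6.pkl","wb"))
m=bot.camera_model("scene");im=cv2.imread("pics/s6.png")
for t in(-98,-95,-92,-88,-84,-78,84,88,92,95,98):
    print(t,[int(im[int(round(v)),int(round(c))].mean()) for c,v in proj(m,seat+14*uz-1.8*ux+t*uy+np.outer([-12,-4,0,4,12],ux))])
E
```

```text
w6 [[409.1, 83.7], [458.1, 81.3], [470.8, 80.9], [484.4, 80.4], [499.1, 80.0]]
sat/val cols from 456 rows from 55
55  55  58  56  51  53  51  48  51  46  48  50  57  59   0   0   0   0   0   0   0   0   0   0   0   0   0   0
57   0   0   0   0   0   0   0   0   0   0   0   0   0   0   0   0   0   0   0   0   0   0   0   0   0   0   0
59   0   0   0   0   0   0   0   0   0   0   0   0   0   0   0   0   0   0   0   0   0   0   0   0   0   0   0
61   0   0   0   0   0   0   0   0   0   0   0   0   0   0   0   0   0   0   0   0   0   0   0   0   0   0   0
63  64  83  94  89  90  88  83  93  96  98 101 109 112 115 117 126 129 133 135 137 136 133 130 128 119 114 100
65  59  68  77  72  71  78  86 104 115 127 138 146 153 160 166 176 186 193 191 191 191 189 189 186 184 181 170
67  46  48  50  66  74  81  91 108 122 128 142 152 157 163 169 177 187 193 193 192 192 190 191 188 188 183 177
69   0   0   0  68  75  84  93 110 122 132 143 152 159 163 170 178 189 194 192 193 191 191 191 189 186 184 176
71   0   0   0  68  77  84  96 110 122 134 143 155 158 165 173 181 190 192 193 194 192 191 189 188
[... 5559 characters left out ...]
248 231   0  81  79  80 111   0   0   0   0
237 240 237 236 239 238 238 238 171 163 249 247 231   0  75  83  76 107   0   0   0   0
238 238 238 238 238 239 239 239 174 189 249 247 230   0  76  84  78  94 126   0   0   0
239 252 252 232 237 238 239 239 179 215 249 247 213  87  75  96  92  79 127   0   0   0
240 255 255 214 235 235 236 239 180 225 248 247 184  80  86   0   0  76 131   0   0   0
-98 [102, 99, 97, 95, 97]
-95 [101, 100, 99, 97, 98]
-92 [103, 104, 104, 103, 115]
-88 [103, 252, 254, 183, 203]
-84 [104, 251, 254, 254, 177]
-78 [107, 240, 254, 254, 179]
84 [84, 253, 254, 254, 168]
88 [83, 253, 254, 254, 169]
92 [96, 102, 92, 83, 88]
95 [98, 100, 99, 101, 98]
98 [97, 101, 98, 99, 97]
```

```bash
python3 - <<'E'
from ptr import *
import pickle
from scipy.optimize import brentq
def ang(m,px,y,side,H=H):
    o,d=ray(m,[px]);d=d[0];d2=np.array([d@ux,d[2]]);d2/=np.linalg.norm(d2);o2=np.array([(o-O)@ux,o[2]])
    n=np.array([-d2[1],d2[0]])
    f=lambda a:(np.array([H[0]-135*np.cos(a),H[1]+135*np.sin(a)])-o2)@n
    A=np.linspace(.2,.9,71);out=[]
    for s in(11,-11):
        v=[f(a)-s for a in A]
        out+=[round(brentq(lambda a:f(a)-s,A[i],A[i+1]),3) for i in range(70) if v[i]*v[i+1]<0]
    return out
for f in("w6","w3"):
    m=pickle.load(open(f+".pkl","rb"));im=cv2.imread(f"pics/{f}.png");hsv=cv2.cvtColor(im,cv2.COLOR_BGR2HSV)
    # y check: ends of cylinder
    a0=.69;P=F(120-135*np.cos(a0),87,65+135*np.sin(a0));c=proj(m,P)[0]
    print(f,c)
    for r in(int(c[1])-10,int(c[1])-6,int(c[1])-3):
        print(r,"S",hsv[r,int(c[0])-30:int(c[0])-10,1].tolist(),"from",int(c[0])-30)
    col=int(c[0]);print("col V",[int(v) for v in hsv[int(c[1])-30:int(c[1])+24,col,2]],"from",int(c[1])-30)
m6=pickle.load(open("w6.pkl","rb"))
for hx in(118,120,122): print(hx,[ang(m6,(x,75),87,0,(hx,65)) for x in(460.5,461.5)])
mt=bot.camera_model("top");im=cv2.imread("pics/top0.png");hsv=cv2.cvtColor(im,cv2.COLOR_BGR2HSV)
for k in range(216,232): print(k,"SV",[(int(a),int(b)) for a,b in hsv[126:146,k,1:]])
print([proj(mt,F(120-135*np.cos(a)+dx,87,65+135*np.sin(a)))[0].round(1).tolist() for a in(.6,.65,.7,.75) for dx in(-11,11)])
E
```

```text
w6 [481.634  80.522]
70 S [166, 163, 180, 178, 193, 149, 164, 182, 161, 124, 60, 34, 28, 30, 29, 31, 25, 32, 25, 25] from 451
74 S [176, 169, 172, 172, 172, 172, 173, 162, 153, 101, 37, 30, 25, 21, 28, 24, 31, 26, 29, 25] from 451
77 S [172, 165, 182, 182, 171, 186, 174, 160, 144, 85, 33, 30, 23, 26, 25, 26, 25, 30, 30, 24] from 451
col V [65, 68, 65, 63, 57, 55, 65, 68, 70, 84, 104, 109, 102, 113, 141, 158, 159, 159, 160, 160, 162, 160, 161, 164, 161, 162, 165, 164, 162, 165, 165, 165, 166, 166, 167, 168, 169, 168, 168, 164, 147, 138, 150, 127, 113, 113, 113, 113, 116, 114, 114, 114, 116, 115] from 50
w3 [502.545  84.022]
74 S [173, 176, 124, 40, 27, 29, 24, 29, 26, 28, 26, 29, 23, 30, 29, 23, 25, 28, 27, 26] from 472
78 S [187, 150, 90, 34, 33, 32, 27, 32, 25, 29, 22, 28, 25, 27, 30, 25, 26, 25, 26, 25] from 472
81 S [170, 109, 47, 27, 33, 24, 34, 28, 22, 26, 27, 25, 26, 29, 27, 22, 25, 27, 26, 28] from 472
col V [67, 67, 66, 59, 58, 59, 67, 71, 70, 71, 72, 70, 71, 88, 122, 166, 175, 175, 176, 178, 177, 179, 179, 180, 181, 182, 182, 182, 184, 182, 184, 184, 185, 187, 186, 188, 189,
[... 3287 characters left out ...]
), (53, 155), (47, 169), (36, 190), (28, 202), (21, 204), (22, 212), (18, 223), (14, 226), (12, 228), (9, 231), (10, 233)]
230 SV [(63, 117), (59, 117), (53, 126), (44, 145), (38, 163), (35, 189), (26, 203), (21, 207), (21, 218), (18, 224), (15, 227), (12, 230), (10, 233), (9, 233), (10, 237), (10, 239), (9, 239), (9, 238), (12, 237), (10, 238)]
231 SV [(25, 195), (23, 201), (23, 213), (20, 224), (18, 227), (12, 231), (11, 235), (9, 237), (9, 236), (9, 237), (10, 238), (9, 238), (11, 238), (11, 236), (11, 232), (11, 232), (11, 234), (11, 233), (11, 232), (13, 230)]
[[221.9, 144.9], [223.4, 135.6], [221.9, 142.4], [223.4, 133.0], [221.9, 139.7], [223.5, 130.4], [222.0, 137.0], [223.5, 127.7]]
```

Both bar ends are at ±90 mm, so the bar is centred. The pointer angle comes out at about 0.69 in two views. Next I move over the handle.

Emit:
{"fn": "drive_tool", "kwargs": {
  "dp": [
    [0,0.046,0],
    [0,0.046,0],
    [0,0.046,0],
    [0,0.0465,0],
    [0,0,0]
  ],
  "turn": [0,0,0,0,0]
}}

```text
time_s: 9.42
ee_pos: [583.6, 28.4, 265.8]
ee_rot: [[0.13, 0.991, 0.001], [0.991, -0.13, -0.002], [-0.002, 0.002, -1.0]]
force: [-1.1, 0.7, 0.1]
gripper_width: 0.497
finger_force: 0.0
```

```bash
python3 - <<'E'
from ptr import *
import pickle
s=bot.sense();m=bot.camera_model("wrist");im=bot.capture("wrist")[...,::-1].copy();print(s["ee_pos"],s["q"])
cv2.imwrite("pics/w7.png",im);pickle.dump(m,open("w7.pkl","wb"))
# handle: dark profile across x at several y, plane z=113
for y in(-30,-15,0,15,30):
    xs=np.arange(-25,40,2.);u=np.round(proj(m,[F(x,y,113) for x in xs])).astype(int)
    v=np.array([im[b,a].mean() if 0<=b<420 and 0<=a<560 else -1 for a,b in u]);k=(v>=0)&(v<125)
    print(y,"dark x",xs[k])
for a in(.6,.69,.75): print(proj(m,F(120-135*np.cos(a),87,65+135*np.sin(a)))[0])
E
```

```text
[583.58   28.356 265.796] [-0.928  0.562  1.136  1.764 -0.548  1.176  0.24 ]
-30 dark x [1. 3. 5. 7. 9.]
-15 dark x [-25. -23. -13. -11.  -9.   1.   3.   5.   7.   9.]
0 dark x [-25. -23. -13. -11.  -9.  -7.   1.   3.   5.   7.   9.]
15 dark x [-25. -23. -15. -13. -11.  -9.  -7.   1.   3.   5.   7.   9.]
30 dark x [-25. -23. -15. -13. -11.  -9.  -7.   1.   3.   5.   7.   9.]
[278.701  77.636]
[293.962  76.365]
[306.035  75.506]
```

Emit:
{"fn": "drive_tool", "kwargs": {
  "dp": [
    [0,-0.005,0.04],
    [0,0,0.05],
    [0,0,0.05],
    [0,0,0.043],
    [0,0,0]
  ],
  "turn": [0,0,0,0,0]
}}

```text
time_s: 9.88
ee_pos: [574.1, 29.8, 170.7]
ee_rot: [[0.13, 0.991, -0.01], [0.991, -0.13, -0.0], [-0.001, -0.01, -1.0]]
force: [-1.1, 1.3, 0.3]
gripper_width: 0.498
finger_force: 0.0
```

Emit:
{"fn": "drive_tool", "kwargs": {
  "dp": [
    [0,0,0],
    [0,0,0]
  ],
  "turn": [0,0]
}}

```text
time_s: 10.05
ee_pos: [578.3, 28.9, 176.3]
ee_rot: [[0.13, 0.991, 0.001], [0.991, -0.13, 0.0], [0.0, 0.001, -1.0]]
force: [1.1, -0.4, 0.4]
gripper_width: 0.499
finger_force: 0.0
```

Emit:
{"fn": "drive_tool", "kwargs": {
  "dp": [
    [0,0.002,0.004],
    [0,0,0],
    [0,0,0],
    [0,0,0],
    [0,0,0]
  ],
  "turn": [0,0,0,0,0],
  "jaw": 0,
  "force": 60
}}

```text
time_s: 10.47
ee_pos: [580.2, 28.9, 174.4]
ee_rot: [[0.13, 0.992, 0.002], [0.992, -0.13, 0.0], [0.001, 0.002, -1.0]]
force: [0.9, 0.3, 3.8]
gripper_width: 0.089
finger_force: 58.8
```

Emit:
{"fn": "drive_tool", "kwargs": {
  "dp": [
    [0,0,0],
    [0,0,0],
    [0,0,0]
  ],
  "turn": [0,0,0]
}}

```text
time_s: 10.72
ee_pos: [580.1, 28.9, 174.3]
ee_rot: [[0.13, 0.992, 0.002], [0.992, -0.13, 0.0], [0.001, 0.002, -1.0]]
force: [0.5, 1.1, 6.8]
gripper_width: 0.089
finger_force: 59.0
```

```bash
python3 - <<'E'
from ptr import *
import pickle
s=bot.sense();p=s["ee_pos"];print(p,tofix(p),s["force"],s["torque"],s["gripper_width"],s["finger_force"],s["q"],bot.hold_point_z)
pickle.dump(p,open("p0.pkl","wb"))
r0=np.array([-115,48.])
for a in np.arange(0,.75,.0986): 
    c,n=np.cos(a),np.sin(a);v=np.array([r0[0]*c+r0[1]*n,-r0[0]*n+r0[1]*c])-r0;print(round(a,3),v)
a=.69;c,n=np.cos(a),np.sin(a);print(np.array([r0[0]*c+r0[1]*n,-r0[0]*n+r0[1]*c])-r0)
E
```

```text
[580.141  28.948 174.316] [[  5.158   0.068 174.316]] [0.507 1.129 6.768] [ 0.096 -0.243  0.001] 0.08926335587654373 59.01670753955841 [-0.859  0.648  1.031  1.858 -0.655  1.018  0.318] 53.900000000000006
0.0 [0. 0.]
0.099 [ 5.284 11.087]
0.197 [11.633 21.601]
0.296 [18.987 31.438]
0.394 [27.273 40.504]
0.493 [36.412 48.71 ]
0.592 [46.313 55.977]
0.69 [56.883 62.233]
[56.86  62.222]
```

Emit:
{"fn": "drive_tool", "kwargs": {
  "dp": [
    [0,0.0053,-0.0111],
    [0,0.0053,-0.0111],
    [0,0.0064,-0.0105],
    [0,0.0064,-0.0105],
    [0,0.0074,-0.0098]
  ],
  "turn": [0,0,0,0,0]
}}

```text
time_s: 11.13
ee_pos: [593.4, 27.3, 199.0]
ee_rot: [[0.13, 0.992, -0.004], [0.992, -0.13, 0.0], [-0.0, -0.004, -1.0]]
force: [1.7, 0.9, -10.7]
gripper_width: 0.088
finger_force: 58.2
```

Emit:
{"fn": "drive_tool", "kwargs": {
  "dp": [
    [0,0.0074,-0.0098],
    [0,0.0083,-0.0091],
    [0,0.0083,-0.0091],
    [0,0.0091,-0.0082],
    [0,0.0091,-0.0082]
  ],
  "turn": [0,0,0,0,0]
}}

```text
time_s: 11.55
ee_pos: [613.2, 24.6, 222.0]
ee_rot: [[0.13, 0.991, -0.008], [0.992, -0.13, 0.002], [0.001, -0.008, -1.0]]
force: [-7.9, 0.9, -5.9]
gripper_width: 0.091
finger_force: 58.3
```

Emit:
{"fn": "drive_tool", "kwargs": {
  "dp": [
    [0,0.0099,-0.0073],
    [0,0.0099,-0.0073],
    [0,0.0106,-0.0063],
    [0,0.0095,-0.0055],
    [0,0,0]
  ],
  "turn": [0,0,0,0,0]
}}

```text
time_s: 11.97
ee_pos: [632.6, 21.9, 236.9]
ee_rot: [[0.13, 0.991, -0.009], [0.991, -0.13, 0.004], [0.003, -0.01, -1.0]]
force: [-12.6, 3.4, 5.6]
gripper_width: 0.083
finger_force: 59.1
```

Emit:
{"fn": "drive_tool", "kwargs": {
  "dp": [
    [0,0,0],
    [0,0,0],
    [0,0,0]
  ],
  "turn": [0,0,0]
}}

```text
time_s: 12.22
ee_pos: [632.1, 22.0, 236.5]
ee_rot: [[0.13, 0.991, -0.01], [0.991, -0.13, 0.004], [0.003, -0.01, -1.0]]
force: [-12.1, 3.6, 6.3]
gripper_width: 0.086
finger_force: 59.1
```

```bash
cat > ang.py <<'E'
from ptr import *
import pickle
p0=pickle.load(open("p0.pkl","rb"))
s=bot.sense();p=s["ee_pos"];d=tofix(p)[0]-tofix(p0)[0];v=np.array([-115+d[0],48+d[2]])
print("d",d,"r",np.hypot(*v),"angle",np.arctan2(v[1],-v[0])-np.arctan2(48,115),"F",s["force"],"tau",s["torque"],s["finger_force"],s["gripper_width"],s["q"],s["time_s"])
E
python3 ang.py
```

```text
d [52.399 -0.321 62.191] r 126.73143774398527 angle 0.6587422791550415 F [-12.141   3.598   6.276] tau [0.648 2.983 0.015] 59.0948224067688 0.08642197265067679 [-0.796  0.665  1.049  1.668 -0.617  1.189  0.279] 12.2167
```

```bash
cat > cov.py <<'E'
from ptr import *
import sys
t=sys.argv[1]
def rot(r,a,y): c,n=np.cos(a),np.sin(a); return F(H[0]+r[0]*c+r[1]*n,y,H[1]-r[0]*n+r[1]*c)
A=np.arange(.5,.88,.02)
for n in("wrist","top"):
    m=bot.camera_model(n);im=bot.capture(n)[...,::-1].copy();cv2.imwrite(f"pics/{n}_{t}.png",im)
    hs=cv2.cvtColor(im,cv2.COLOR_BGR2HSV)
    g=lambda P:[(int(cv2.getRectSubPix(im,(1,1),tuple(map(float,u))).mean()) if 0<u[0]<559 and 0<u[1]<419 else -1) for u in proj(m,P)]
    print(n,"A",A.round(2).tolist())
    for y in(72,65,55,-55,-65): print(" y",y,g([rot((-130,6),a,y) for a in A]),proj(m,[rot((-130,6),.69,y)])[0].round())
    print(" tip front limb",g([rot((-146,0),a,87) for a in A]))
    print(" px/0.1rad",proj(m,[rot((-130,6),.75,65)])[0]-proj(m,[rot((-130,6),.65,65)])[0])
E
python3 cov.py a; python3 ang.py
```

```text
wrist A [0.5, 0.52, 0.54, 0.56, 0.58, 0.6, 0.62, 0.64, 0.66, 0.68, 0.7, 0.72, 0.74, 0.76, 0.78, 0.8, 0.82, 0.84, 0.86]
 y 72 [114, 115, 115, 117, 119, 119, 132, 143, 144, 158, 158, 211, 212, 209, 207, 211, 211, 209, 210] [199. 112.]
 y 65 [119, 119, 119, 118, 117, 113, 132, 143, 143, 141, 145, 144, 143, 141, 138, 142, 143, 150, 194] [200. 129.]
 y 55 [118, 117, 117, 114, 114, 108, 130, 144, 142, 141, 144, 143, 142, 141, 138, 141, 143, 140, 141] [201. 153.]
 y -55 [30, 28, 27, 35, 36, 25, 26, 24, 24, 22, 26, 26, 29, 23, 27, 26, 25, 25, 24] [216. 367.]
 y -65 [35, 39, 34, 26, 25, 26, 26, 26, 24, 22, 22, 24, 25, 22, 23, 23, 22, 25, 22] [217. 383.]
 tip front limb [63, 61, 60, 59, 58, 58, 58, 57, 62, 104, 116, 120, 125, 124, 129, 137, 132, 192, 182]
 px/0.1rad [16.253  1.479]
top A [0.5, 0.52, 0.54, 0.56, 0.58, 0.6, 0.62, 0.64, 0.66, 0.68, 0.7, 0.72, 0.74, 0.76, 0.78, 0.8, 0.82, 0.84, 0.86]
 y 72 [161, 161, 170, 186, 189, 183, 179, 179, 197, 222, 227, 211, 184, 155, 132, 130, 132, 120, 105] [230. 133.]
 y 65 [161, 160, 158, 159, 162, 169, 191, 211, 204, 204, 235, 248, 248, 247, 248, 248, 248, 249, 250] [233. 133.]
 y 55 [136, 138, 138, 135, 134, 153, 182, 193, 188, 185, 184, 183, 205, 243, 249, 248, 247, 247, 246] [237. 134.]
 y -55 [132, 131, 130, 129, 140, 185, 235, 249, 248, 247, 248, 248, 249, 250, 250, 250, 250, 249, 250] [287. 140.]
 y -65 [178, 181, 183, 170, 159, 187, 222, 243, 247, 247, 247, 246, 247, 246, 246, 247, 247, 247, 247] [292. 141.]
 tip front limb [76, 78, 77, 80, 80, 78, 84, 99, 113, 113, 103, 97, 97, 105, 114, 117, 121, 126, 132]
 px/0.1rad [ 0.222 -5.3  ]
d [52.396 -0.283 62.188] r 126.73083859912262 angle 0.6587120501982064 F [-13.54    3.633   5.499] tau [ 0.743  2.987 -0.008] 59.090867042541504 0.08605637745893512 [-0.796  0.665  1.049  1.668 -0.617  1.189  0.279] 12.3167
```

```bash
cat > lim.py <<'E'
from ptr import *
import sys
from scipy.optimize import brentq
def solve(m,px,r2,rad):  # angle at which point r2 (rel hinge, at angle 0) has signed distance rad from ray
    o,d=ray(m,[px]);d=d[0];d2=np.array([d@ux,d[2]]);d2/=np.linalg.norm(d2);o2=np.array([(o-O)@ux,o[2]]);n=np.array([-d2[1],d2[0]])
    def f(a): c,s=np.cos(a),np.sin(a);return (np.array([H[0]+r2[0]*c+r2[1]*s,H[1]-r2[0]*s+r2[1]*c])-o2)@n
    A=np.linspace(.4,1,121);return [round(brentq(lambda a:f(a)-q,A[i],A[i+1]),3) for q in {rad,-rad} for i in range(120) if (f(A[i])-q)*(f(A[i+1])-q)<0]
def edge(im,a,b,n=80):
    P=np.linspace(a,b,n);v=np.array([cv2.getRectSubPix(im,(1,1),tuple(map(float,p))).ravel() for p in P]);return P,v
t=sys.argv[1]
for n in("wrist","top"):
    m=bot.camera_model(n);im=cv2.imread(f"pics/{n}_{t}.png");hsv=cv2.cvtColor(im,cv2.COLOR_BGR2HSV)
    for y in(82,85,88,91):
        X=np.arange(-20,30,1.);px=proj(m,[F(120-135*np.cos(.69)+x-11,y,65+135*np.sin(.69)) for x in X])
        S=np.array([cv2.getRectSubPix(hsv[...,1],(1,1),tuple(map(float,p)))[0,0] for p in px]).astype(float)
        k=[i for i in range(len(S)-1) if S[i]>=85>S[i+1]]
        print(n,y,S[::3].astype(int).tolist(),[(px[i].round(1).tolist(),solve(m,px[i]*.5+px[i+1]*.5,(-135,0),11)) for i in k])
E
python3 lim.py a
```

```text
wrist 82 [22, 25, 25, 25, 24, 25, 25, 26, 25, 25, 19, 22, 24, 27, 26, 25, 25] []
wrist 85 [28, 30, 30, 33, 30, 30, 28, 27, 25, 25, 20, 22, 23, 24, 23, 22, 22] []
wrist 88 [156, 155, 160, 154, 143, 151, 138, 26, 25, 25, 24, 22, 23, 24, 23, 21, 22] [([146.8, 71.4], [0.673])]
wrist 91 [165, 150, 163, 161, 154, 149, 155, 27, 26, 24, 21, 21, 22, 24, 61, 85, 81] [([146.1, 63.5], [0.673]), ([217.5, 62.5], [0.763])]
top 82 [134, 135, 135, 127, 123, 116, 64, 20, 16, 19, 18, 22, 32, 41, 43, 41, 41] [([223.9, 141.8], [0.674, 0.466])]
top 85 [69, 64, 68, 51, 58, 62, 38, 16, 18, 21, 24, 30, 38, 41, 44, 46, 45] []
top 88 [10, 40, 67, 69, 59, 62, 42, 27, 29, 35, 45, 42, 44, 41, 44, 43, 45] []
top 91 [49, 71, 92, 107, 95, 84, 62, 42, 40, 45, 43, 46, 44, 45, 46, 46, 45] [([219.7, 142.6], [0.649, 0.435])]
```

```bash
sed -i 's/^t=sys/if __name__!="__main__": raise SystemExit\nt=sys/' lim.py; python3 - <<'E'
import pickle
from ptr import *
src=open("lim.py").read().split("if __name__")[0];exec(src)
for f,n,e in(("w6",None,(460.2,77)),("w3",None,(473.8,79)),("top0","top",None)):
    m=bot.camera_model(n) if n else pickle.load(open(f+".pkl","rb"))
    im=cv2.imread(f"pics/{f}.png")
    if e: print(f,"pointer",solve(m,e,(-135,0),11))
    for y in(-60,-40,60):
        X=np.arange(-20,12,1.);px=proj(m,[F(x,y,71) for x in X])
        print(f,y,[int(cv2.getRectSubPix(im,(1,1),tuple(map(float,p))).mean()) for p in px])
E
python3 ang.py
```

```text
w6 pointer [0.698, 0.51]
w6 -60 [130, 138, 152, 163, 168, 168, 166, 165, 166, 165, 163, 146, 134, 178, 205, 213, 214, 214, 214, 214, 213, 213, 213, 214, 214, 213, 213, 212, 212, 212, 212, 205]
w6 -40 [112, 111, 110, 110, 107, 92, 71, 67, 67, 68, 68, 78, 102, 139, 157, 153, 152, 152, 152, 151, 150, 149, 149, 149, 146, 135, 135, 158, 168, 173, 187, 205]
w6 60 [109, 110, 109, 110, 108, 93, 69, 61, 59, 59, 62, 67, 94, 161, 204, 212, 212, 212, 214, 216, 217, 217, 217, 217, 217, 217, 218, 218, 218, 218, 217, 217]
w3 pointer [0.677, 0.49]
w3 -60 [168, 167, 166, 164, 163, 164, 165, 163, 147, 127, 166, 202, 212, 213, 213, 214, 214, 213, 213, 213, 213, 212, 213, 212, 212, 213, 212, 211, 204, 160, 95, 65]
w3 -40 [111, 101, 80, 69, 65, 67, 68, 69, 75, 94, 124, 148, 152, 149, 151, 152, 151, 149, 149, 149, 150, 149, 147, 145, 165, 191, 203, 207, 212, 215, 214, 214]
w3 60 [110, 107, 83, 64, 61, 59, 63, 61, 63, 84, 137, 202, 216, 217, 217, 217, 217, 217, 217, 217, 216, 217, 217, 218, 217, 218, 217, 217, 217, 217, 218, 217]
top0 -60 [126, 115, 101, 86, 75, 77, 78, 108, 144, 180, 214, 247, 251, 251, 250, 249, 247, 247, 247, 247, 247, 247, 247, 247, 247, 247, 247, 247, 247, 247, 247, 247]
top0 -40 [120, 110, 97, 83, 76, 75, 75, 89, 105, 125, 149, 172, 187, 202, 210, 211, 212, 212, 212, 215, 220, 225, 233, 241, 246, 250, 253, 253, 254, 255, 254, 251]
top0 60 [132, 122, 111, 99, 90, 81, 91, 115, 142, 187, 232, 250, 252, 253, 251, 249, 248, 248, 247, 247, 247, 247, 247, 247, 247, 247, 247, 247, 247, 247, 247, 247]
d [52.396 -0.283 62.188] r 126.73083859912262 angle 0.6587120501982064 F [-13.54    3.633   5.499] tau [ 0.743  2.987 -0.008] 59.090867042541504 0.08605637745893512 [-0.796  0.665  1.049  1.668 -0.617  1.189  0.279] 12.3167
```

Emit:
{"fn": "drive_tool", "kwargs": {
  "dp": [
    [0,0.0015,-0.0025],
    [0,0.0015,-0.0025],
    [0,0,0],
    [0,0,0],
    [0,0,0]
  ],
  "turn": [0,0,0,0,0]
}}

```text
time_s: 12.73
ee_pos: [633.9, 21.8, 237.7]
ee_rot: [[0.13, 0.991, -0.009], [0.991, -0.13, 0.003], [0.002, -0.009, -1.0]]
force: [-9.6, 2.2, -0.7]
gripper_width: 0.088
finger_force: 58.8
```

```bash
python3 ang.py; python3 cov.py b; python3 lim.py b; python3 ang.py
```

```text
d [54.192 -0.246 63.414] r 126.92771137476439 angle 0.6757845388550303 F [-9.575  2.236 -0.677] tau [0.464 2.28  0.037] 58.84489953517914 0.08799842140219881 [-0.794  0.666  1.049  1.663 -0.616  1.191  0.277] 12.7333
wrist A [0.5, 0.52, 0.54, 0.56, 0.58, 0.6, 0.62, 0.64, 0.66, 0.68, 0.7, 0.72, 0.74, 0.76, 0.78, 0.8, 0.82, 0.84, 0.86]
 y 72 [115, 116, 116, 118, 118, 119, 121, 134, 148, 142, 142, 157, 181, 210, 210, 206, 212, 211, 209] [195. 111.]
 y 65 [118, 120, 120, 118, 118, 115, 107, 133, 148, 142, 142, 144, 143, 141, 142, 140, 143, 144, 142] [196. 129.]
 y 55 [118, 117, 117, 114, 116, 114, 105, 133, 149, 141, 142, 144, 144, 140, 142, 139, 142, 141, 141] [198. 153.]
 y -55 [32, 29, 27, 28, 38, 35, 29, 27, 26, 27, 27, 22, 28, 26, 25, 26, 24, 24, 25] [213. 365.]
 y -65 [34, 38, 37, 36, 27, 28, 25, 26, 24, 25, 26, 25, 28, 24, 24, 24, 22, 23, 25] [214. 381.]
 tip front limb [66, 61, 59, 59, 57, 59, 57, 57, 64, 103, 115, 121, 125, 127, 129, 137, 132, 188, 183]
 px/0.1rad [15.916  1.477]
top A [0.5, 0.52, 0.54, 0.56, 0.58, 0.6, 0.62, 0.64, 0.66, 0.68, 0.7, 0.72, 0.74, 0.76, 0.78, 0.8, 0
[... 1011 characters left out ...]
, 151, 159, 156, 152, 147, 27, 25, 25, 25, 21, 23, 25, 81, 99, 100] [([142.4, 63.8], [0.673])]
top 82 [134, 136, 135, 127, 122, 118, 66, 20, 14, 16, 17, 17, 23, 26, 34, 40, 45] [([223.9, 141.8], [0.674, 0.466])]
top 85 [65, 71, 64, 56, 54, 63, 38, 18, 18, 19, 19, 23, 27, 32, 41, 40, 44] []
top 88 [11, 34, 65, 67, 60, 63, 43, 25, 22, 27, 33, 40, 42, 42, 40, 44, 45] []
top 91 [38, 61, 93, 108, 104, 106, 70, 39, 36, 40, 45, 44, 43, 48, 50, 46, 48] [([219.9, 141.3], [0.674, 0.466])]
d [54.197 -0.231 63.4  ] r 126.91306241469893 angle 0.6757715457715958 F [-8.771  2.271 -0.744] tau [0.434 2.206 0.004] 58.84494245052338 0.08532477711266642 [-0.794  0.666  1.049  1.663 -0.616  1.191  0.277] 12.8333
```

The cover is at about 0.676 rad and the pointer at about 0.675, and both readings are steady, so I'm handing in.

Emit:
{"fn": "drive_tool", "kwargs": {
  "dp": [
    [0,0,0],
    [0,0,0],
    [0,0,0]
  ],
  "turn": [0,0,0]
}}

```text
time_s: 13.08
ee_pos: [633.9, 21.8, 237.7]
ee_rot: [[0.13, 0.991, -0.009], [0.991, -0.13, 0.003], [0.002, -0.009, -1.0]]
force: [-9.9, 1.0, -2.0]
gripper_width: 0.087
finger_force: 58.8
```

```bash
python3 ang.py; python3 -c "
from plant import bot
print(bot.hand_in())"
```

```text
d [54.214 -0.291 63.402] r 126.90684715531751 angle 0.6758927175782226 F [-9.949  1.009 -1.974] tau [ 0.473  2.174 -0.026] 58.84478151798248 0.08702927161380176 [-0.794  0.666  1.049  1.663 -0.616  1.191  0.277] 13.0833
the job is handed in; nothing more can be done
None
```

I seated the small bar centred in both notches and released it with the cover shut, then lifted the cover to about 0.676 rad (pointer measured at about 0.675) and handed in at 13.1 s with the gripper still holding it steady; no verdict came back.

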